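Load the complete bracket on the sine plate and reject the faulty one

ROBOT

A 7-joint arm with a two-finger parallel gripper is mounted at the origin on the work surface. World frame = base frame: x ahead of the robot, y to its left, z up, the work surface at z = 0. Lengths are in m, angles in rad, forces in N, time in s.
With the tool pointing down it reaches from about 0.4 to 0.85 m from the base axis. Payload 4.4 kg.
Tool frame: the origin (TCP) lies at the very end of the fingers, on their centre line; the grasp point (between the pads) lies 19 mm behind it; x points along the fingers, y is the direction in which the jaws open and shut, and the axes are right-handed (so a half turn about x gives the same grasp; the last joint's range is limited). The gripper opens to 94 mm and grips with 3 to 60 N. Pads are 16 mm wide; open, the fingers measure 119 mm over their backs; the gripper's body (75 mm by 177 mm) begins 78 mm behind the grasp point.
Start: joints at [-1.372, 0.628, 0.038, 1.517, -0.027, 0.996, -0.02], TCP at [0.17, 0.627, 0.205] pointing down, gripper open.
Joint ranges: [-3.06, 3.06], [-0.37, 2.12], [-1.25, 1.32], [0.18, 2.47], [-1.1, 4.24], [0.23, 1.98], [-2.94, 2.94]. Speed limits (rad/s): [2.57, 2.57, 3.14, 3.14, 3.14, 3.14, 3.14].

INTERFACE

Orientations are given as a 3x3 rotation matrix whose columns are the frame's x, y, z axes.
In Python, from station import ctrl, hand, kin, sensors, optics, ticket gives the robot as it stands. Calls block until the motion is done:
- ctrl.move_ptp(position, orientation): joint-space move of the TCP to a pose.
- ctrl.servo_line(position, rate=0.15, ori=None): straight line of the TCP; ori=None keeps the orientation; rate is the mean speed in m/s.
- ctrl.move_joints(angles): joint-space move.
- hand.command_gripper(opening): finger opening in m; the grip force is fixed at half the most; returns when the fingers have stopped.
- ctrl.pause(seconds).
- kin.solve_ik(position, orientation): joint angles nearest the present ones, or None.
- sensors.read_state(): the state.
- optics.get_image(name): name is "scene" or "side" or "wrist"; returns the picture (384x512x3 uint8, blue, green, red); there is no depth.
- optics.camera_info(name): a dict with "fx", "fy", "cx", "cy" (pixels), "position" and "rotation" of the camera in the world. Camera axes: x right, y down, z forward; pixel columns grow to the right and rows downward; lengths in m; the calibration is good to about 2 mm. A picture is of the moment at which its call begins: read the wrist's pose just before it. camera_info takes no time and is no camera call; for the wrist camera it gives the pose at the moment of the call.
A pose or a line that the arm cannot do raises ctrl.Unreachable and nothing moves.
- ticket.close_job(): hands the job in, once; it reports no verdict.
The state is a dict: "clock": time; "joints": joint angles; "qvel": joint speeds; "joint_efforts": joint torques, N m; "tcp_pos": TCP position; "ee_rot": TCP orientation; "wrist_force": force on the tool from outside, world axes, zero at the start; "torque": the same for the moment, N m; "finger_gap": finger opening in m.
Only numpy, scipy, OpenCV 4.12 (cv2) and the standard library are available. Lean on these libraries where they do the work, as an engineer would, in place of code of your own. Each camera call takes 0.05 s, during which the arm holds its last target. There are 200 camera calls.

TASK

Two machined aluminium brackets lie on the bench; one is missing the round boss that belongs beside its upright lug. First set the faulty one down flat, base down, in the shallow grey tray. Then lay the complete one flat on the sloping sine plate, holding it until it lies flat, with its boss end uphill and its lower edge square against the ledge, its whole base on the plate and clear of the sides; let go so that it stays there, and leave the caliper, screwdriver and pen cup undisturbed.

Things in the scene. Friction and masses are not known exactly. Their poses are not given: they have to be found in the camera images.
- complete_center (a point): Complete aluminium bracket, 0.2-0.35 kg: base 100 (x) by 60 (y) by 12 mm, central upright lug 44 mm long (x), 12 mm thick (y), from 12 to 56 mm above the underside. Round boss, 22 mm diameter, 16 mm tall, on the base 36 mm along +x. This point: on its middle axis, 28 mm above the underside; z up, +x towards the boss. Starts flat on the bench, base down.
- complete_boss (a point): Top centre of the complete bracket's boss: 36 mm along +x from its centre point, also 28 mm above the underside.
- faulty_center (a point): Faulty aluminium bracket, 0.2-0.35 kg: base 100 (x) by 60 (y) by 12 mm, central upright lug 44 mm long (x), 12 mm thick (y), from 12 to 56 mm above the underside. It has no boss. This point: on its middle axis, 28 mm above the underside; z up. Starts flat on the bench, base down.
- incline: Sloping top of the fixed steel sine plate, 25 deg, low end towards the robot. Origin: foot of the ledge's inner face, mid-width, 48 mm above the bench. x uphill along the surface, y across, z square out of it. Surface 110 mm wide, 140 mm long uphill of the ledge; ledge across the low end, 10 mm high, 10 mm thick. A bracket against the ledge has its centre point at x 50, z 28 mm in this frame.
- tray: Shallow grey open tray fixed on the bench, outside 180 (x) by 140 (y) by 30 mm high, walls and floor 5 mm. Origin: centre of its underside, z up.
- caliper_mid (a point): Middle of a steel caliper lying on the bench, 180 mm long, 12 mm high. Bystander.
- driver_grip (a point): Handle of a screwdriver lying on the bench. Bystander.
- pencup_rim (a point): Centre of the mouth of an upright dark steel pen cup, 80 mm diameter, 100 mm tall, with pens standing up to 155 mm. Bystander.
There are look-alikes about, which are no part of the job. Leave any blue or yellow look-alike of the part that bears faulty_center alone.

How it is judged:
On the way, in this order (a step that is already met when the one before it is completed fails the run):
1. the faulty bracket lies flat, base down, in the tray, released (x of faulty_center in the frame of tray between -0.07 and 0.07 m and y of faulty_center in the frame of tray between -0.06 and 0.06 m and z of faulty_center in the frame of tray between 0.029 and 0.037 m and angle between faulty_center's own z axis and vertical below 0.08 rad and contact force between faulty and the fingers below 0.05 N and linear speed of faulty below 0.01 m/s), for 0.2 s.
2. the complete bracket lies flat on the sloping plate while still held (y of complete_center in the frame of incline between -0.025 and 0.025 m and z of complete_center in the frame of incline between 0.025 and 0.0315 m and angle between the z axis of complete_center and the z axis of incline, either way round below 0.06 rad and x of complete_boss in the frame of incline between 0.06 and 0.14 m and x of complete_center in the frame of incline between 0.047 and 0.09 m and contact force between complete and the fingers above 0.5 N), for 0.1 s.
At the end, for the whole second after the job is handed in: Faulty bracket flat (4.5 deg) in the tray; complete bracket flat on the sloping plate (3.5 deg), boss end uphill, lower edge within 3.5 mm of the ledge and square to it (3.5 deg), centre within 25 mm of the plate's middle line; both released and at rest (all of step 1 and y of complete_center in the frame of incline between -0.025 and 0.025 m and z of complete_center in the frame of incline between 0.025 and 0.0315 m and angle between the z axis of complete_center and the z axis of incline, either way round below 0.06 rad and x of complete_boss in the frame of incline between 0.06 and 0.14 m and x of complete_center in the frame of incline between 0.047 and 0.0535 m and angle between the x axis of complete_center and the x axis of incline, either way round below 0.06 rad and contact force between complete and the fingers below 0.05 N and linear speed of complete below 0.01 m/s); the robot touches nothing.
It fails at once if the caliper is shifted by more than 30 mm (distance of caliper_mid from where it was at the start of the episode above 0.03 m).
It fails at once if the screwdriver is shifted by more than 30 mm (distance of driver_grip from where it was at the start of the episode above 0.03 m).
It fails at once if the pen cup is shifted by more than 30 mm (distance of pencup_rim from where it was at the start of the episode above 0.03 m).
It also fails if it takes over 67 s, if anything falls off the work surface, if the arm or the gripper's body presses on something with over 40 N, if the wrist force passes 120 N, or if a joint passes its speed limit or range.

## Working session

There is one attempt and no reset: what is moved stays moved. The work goes in short steps, each a Python script; the robot and the scene stay as the last script left them, time stands still between calls to the robot, and variables do not carry over. Pictures are saved under pics/ and viewed, about 8 in all and at most 12, crops included, and the job is handed in when it is done.

```bash
ls; mkdir -p pics
python3 - <<'E'
from station import ctrl, hand, kin, sensors, optics, ticket
import cv2
for n in("scene","side","wrist"):
    i=optics.get_image(n); cv2.imwrite(f"pics/{n}0.png",i); c=optics.camera_info(n); print(n,{k:(v if not hasattr(v,'round') else (v.round(4).tolist() if hasattr(v,'tolist') else round(v,4))) for k,v in c.items()})
s=sensors.read_state();print(s)
E
```

```text
pics
scene {'fx': 417.2418501569438, 'fy': 417.2418501569438, 'cx': 244.72344435952533, 'cy': 187.11736121995835, 'position': [1.3596, 0.604, 0.7452], 'rotation': [[-0.576, 0.43, -0.6952], [0.8174, 0.3122, -0.4841], [0.0089, -0.8471, -0.5313]]}
side {'fx': 487.65874993268733, 'fy': 487.65874993268733, 'cx': 262.41602291855423, 'cy': 192.36482547200146, 'position': [0.0594, -0.6676, 1.0351], 'rotation': [[0.836, -0.4147, 0.3595], [-0.5488, -0.6374, 0.5409], [0.0048, -0.6495, -0.7604]]}
wrist {'fx': 291.6027926146926, 'fy': 291.6027926146926, 'cx': 255.13721148287698, 'cy': 194.4880591296939, 'position': [0.1067, 0.6438, 0.3832], 'rotation': [[0.2613, 0.94, 0.2194], [0.9652, -0.2542, -0.0607], [-0.0013, 0.2277, -0.9737]]}
{'clock': 0.15, 'joints': array([-1.37177912,  0.62907618,  0.03843737,  1.51807471, -0.02700084,
        0.99631362, -0.01999987]), 'qvel': array([-0.00139191, -0.00262421,  0.00038933, -0.0026119 ,  0.000818  ,
        0.00058448, -0.00203951]), 'joint_efforts': array([ 1.26146442e-03, -5.50090885e+01,  1.14464320e+00, -1.86815679e+01,
       -5.21754823e-02,  2.09470972e-02,  1.25058732e-04]), 'tcp_pos': array([0.16996222, 0.6268948 , 0.20482276]), 'ee_rot': array([[-3.60215877e-04,  2.61722931e-01,  9.65142983e-01],
       [-1.30595968e-03,  9.65142099e-01, -2.61723179e-01],
       [-9.99999082e-01, -1.35471467e-03, -5.85991121e-06]]), 'wrist_force': array([ 0.25129152,  0.62417302, -0.29121215]), 'torque': array([ 0.0187449 , -0.05246498, -0.06058926]), 'finger_gap': 0.09391583309460116}
```

View pics/scene0.png

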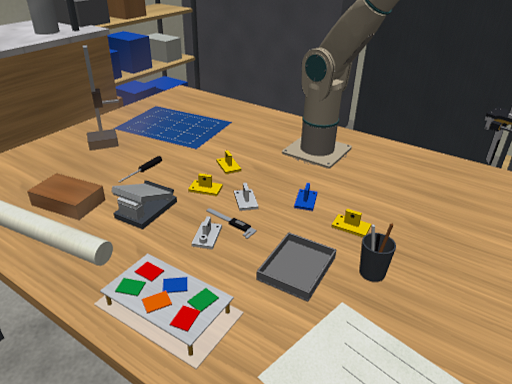

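View pics/side0.png

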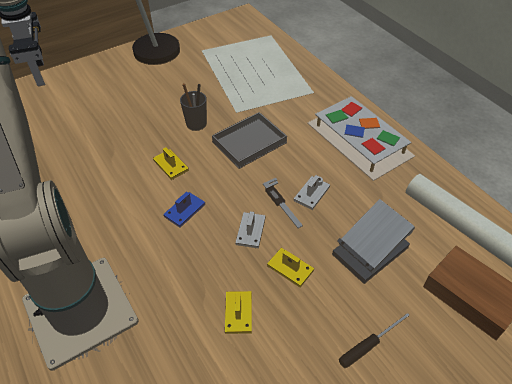

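The scene picture shows the look-alikes: grey brackets at (246,196) and (207,233), blue at (306,197), and yellow at (228,162), (205,184) and (352,222). The sine plate is at (145,200) and the tray at (297,265). In the side picture the grey ones are at (250,229) and (312,191), the tray at (250,140) and the sine plate at (375,238). By the description, the faulty one should be the grey at scene (246,196), and the complete one the grey at (207,233). I'll check that in a crop.

Run:
```python
import cv2,numpy as np
a=cv2.imread("pics/scene0.png")[150:270,100:280]; b=cv2.imread("pics/side0.png")[160:290,225:425]
A=cv2.resize(a,(800,533),interpolation=cv2.INTER_CUBIC);B=cv2.resize(b,(800,520),interpolation=cv2.INTER_CUBIC)
cv2.imwrite("pics/c1.png",A);cv2.imwrite("pics/c2.png",B)
```

```text
(no output)
```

View pics/c1.png

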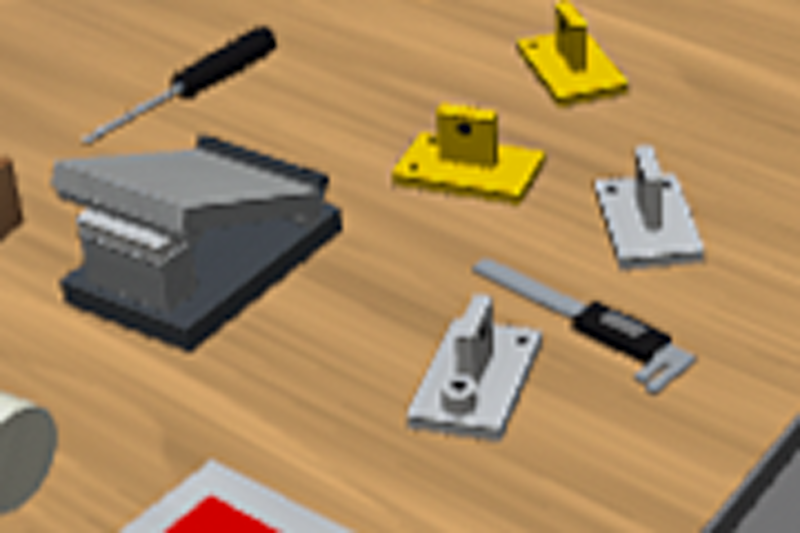

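View pics/c2.png

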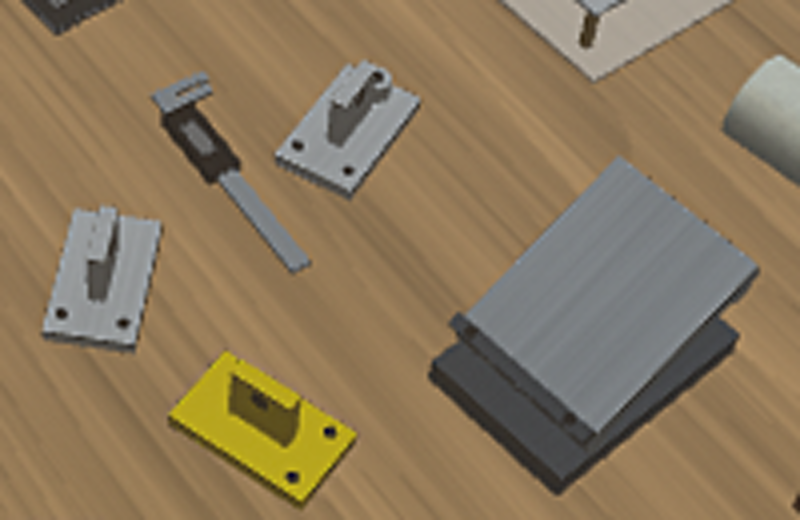

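The crops settle it: the complete bracket, with the boss, is at scene (207,233), with the boss at about (203,238). The faulty one is at (246,196). Next I'll fit poses to picked corners in both views.

```bash
cat > h.py <<'E'
from station import ctrl, hand, kin, sensors, optics, ticket
import numpy as np, cv2
from scipy.optimize import least_squares
from scipy.spatial.transform import Rotation as Ro
def proj(c,P):
    q=(np.atleast_2d(P)-np.array(c["position"]))@np.array(c["rotation"])
    return np.c_[c["fx"]*q[:,0]/q[:,2]+c["cx"],c["fy"]*q[:,1]/q[:,2]+c["cy"]]
def Rz(a): return Ro.from_euler('z',a).as_matrix()
TILT=Ro.from_euler('y',-np.radians(25)).as_matrix()
def world(p,M,z0=0.,tilt=False):   # p=(x,y,yaw)
    R=Rz(p[2])@(TILT if tilt else np.eye(3)); return np.atleast_2d(M)@R.T+[p[0],p[1],z0]
def fit(obs,p0,z0=0.,tilt=False):  # obs: list of (cam, Nx3 model, Nx2 px)
    f=lambda p:np.concatenate([(proj(c,world(p,M,z0,tilt))-np.array(u)).ravel() for c,M,u in obs])
    r=least_squares(f,p0,loss='soft_l1'); return r.x,f(r.x).reshape(-1,2)
def down(yaw,pitch=0.):  # tool x = -frame z, tool y = frame y ; frame = Rz(yaw)*tilt
    F=Rz(yaw)@Ro.from_euler('y',-pitch).as_matrix()
    return np.c_[-F[:,2],F[:,1],F[:,0]]
E
python3 - <<'E'
from h import *
S,D=optics.camera_info("scene"),optics.camera_info("side")
sc=lambda *a:np.array(a)/4.444+[100,150]
sd=lambda *a:np.array(a)/4.+[225,160]
m=lambda *a:np.array(a)/1000.
def show(n,r): print(n,r[0].round(4),np.degrees(r[0][2]).round(1),r[1].round(1).tolist())
# complete: +x boss
for n,p0 in(("comp",(.55,.05,.4)),):
  show(n,fit([(S,m((50,30,12),(50,-30,12),(-50,30,12),(36,0,28),),sc((500,430),(410,418),(540,332),(460,383))) if 0 else
   (S,m((50,-30,12),(50,30,12),(-50,30,12),(36,0,28)),sc((410,418),(500,430),(540,332),(460,383))),
   (D,m((-50,30,12),(-50,-30,12),(50,-30,12),(36,0,28)),sd((277,155),(350,188),(418,100),(379,75)))],p0))
show("faulty",fit([(S,m((50,-30,12),(50,30,12),(-50,30,12),(-50,-30,12)),sc((623,262),(703,254),(672,177),(597,182))),
   (D,m((-50,30,12),(-50,-30,12),(50,-30,12),(50,30,12)),sd((43,332),(134,346),(161,223),(75,210)))],(.45,.0,.8)))
show("plate",fit([(S,m((140,-55,0),(140,55,0),(0,55,10),(0,-55,10)),sc((53,162),(185,208),(328,182),(200,139))),
   (D,m((140,55,0),(140,-55,0),(0,-55,10),(0,55,10)),sd((617,157),(758,270),(600,434),(468,320)))],(.55,-.2,0.),.048,True))
for k in range(2):
  show("tray",fit([(S,m((-90,-70,30),(-90,70,30),(90,70,30),(90,-70,30)),((292,235),(336,253),(305,294),(258,264))),
   (D,m((-90,70,30),(-90,-70,30),(90,-70,30),(90,70,30)),((212,137),(239,162),(287,134),(257,114)))],(.6,.3,k*1.57)))
E
```

```text
comp [ 0.6617 -0.0096  0.4222] 24.2 [[-0.9, -1.0], [0.2, -0.8], [0.0, -0.8], [-0.3, 0.5], [-0.6, -0.9], [0.4, 0.1], [0.6, -1.3], [-1.0, -0.1]]
faulty [ 0.4502 -0.0261  0.8141] 46.6 [[-1.1, -1.5], [-0.0, -1.8], [0.1, -1.4], [-1.0, -0.7], [-0.4, -0.6], [0.1, -0.6], [0.2, -0.7], [-0.5, -0.6]]
plate [ 0.6099 -0.2538  0.1233] 7.1 [[-0.2, -1.0], [0.0, -1.3], [-2.2, -2.3], [-1.5, -1.5], [0.1, -0.2], [0.4, -1.1], [-0.7, -0.1], [-2.0, -1.3]]
tray [0.6269 0.2587 0.0458] 2.6 [[-2.8, -3.5], [1.0, -3.3], [2.3, -1.2], [-2.7, 5.6], [-0.2, -3.1], [-1.2, -1.0], [0.4, 2.0], [3.2, -2.7]]
tray [0.6269 0.2587 0.0458] 2.6 [[-2.8, -3.5], [1.0, -3.3], [2.3, -1.2], [-2.7, 5.6], [-0.2, -3.1], [-1.2, -1.0], [0.4, 2.0], [3.2, -2.7]]
```

Run:
```python
from h import *
ctrl.move_ptp([.62,.2,.30],down(0.)); 
c=optics.camera_info("wrist"); cv2.imwrite("pics/w1.png",optics.get_image("wrist"));np.save("w1.npy",c,allow_pickle=True)
ctrl.move_ptp([.64,-.16,.30],down(0.)); 
c=optics.camera_info("wrist"); cv2.imwrite("pics/w2.png",optics.get_image("wrist"));np.save("w2.npy",c,allow_pickle=True)
s=sensors.read_state(); print(s["clock"],s["tcp_pos"],s["joints"].round(2))
a=cv2.imread("pics/w1.png");b=cv2.imread("pics/w2.png")
cv2.imwrite("pics/w2b.png",cv2.resize(b,(800,600),interpolation=cv2.INTER_CUBIC))
cv2.imwrite("pics/w1b.png",cv2.resize(a,(800,600),interpolation=cv2.INTER_CUBIC))
```

```text
3.8417 [ 0.64063908 -0.15739023  0.29994837] [ 0.13  0.57  0.13  1.36 -0.08  1.22  1.84]
```

View pics/w1b.png

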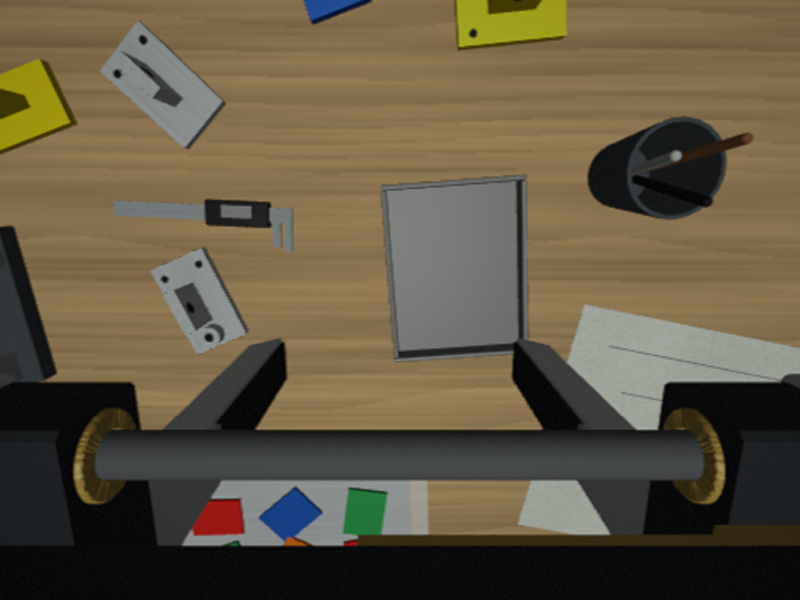

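View pics/w2b.png

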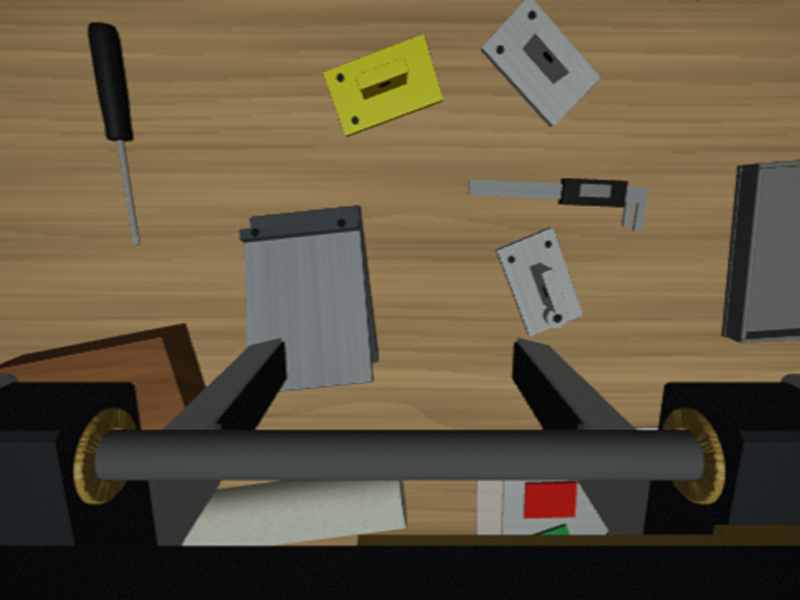

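```bash
cat > fits.py <<'E'
from h import *
W1,W2=[np.load(f"w{i}.npy",allow_pickle=True).item() for i in(1,2)]
S,D=optics.camera_info("scene"),optics.camera_info("side")
w=lambda *a:np.array(a)/1.5625
sc=lambda *a:np.array(a)/4.444+[100,150]
sd=lambda *a:np.array(a)/4.+[225,160]
m=lambda *a:np.array(a)/1000.
base=m((-50,30,12),(-50,-30,12),(50,-30,12),(50,30,12))
def show(n,r): print(n,r[0].round(4),np.degrees(r[0][2]).round(1),r[1].round(1).tolist())
o1=[(S,m((50,-30,12),(50,30,12),(-50,30,12),(36,0,28)),sc((410,418),(500,430),(540,332),(460,383))),
   (D,m((-50,30,12),(-50,-30,12),(50,-30,12),(36,0,28)),sd((277,155),(350,188),(418,100),(379,75)))]
oc=[(W2,base,w((551,228),(497,250),(531,335),(582,312)))]
show("comp w",fit(oc,(.66,0,.4)));show("comp all",fit(o1+oc,(.66,0,.4)))
of=[(W1,base,w((142,22),(100,70),(187,147),(224,102))),(W2,base,w((530,0),(481,48),(552,125),(599,77)))]
show("faulty w",fit(of,(.45,0,.8)))
op=[(W2,m((0,-55,10),(0,55,10),(140,55,0)),w((243,241),(363,229),(372,381)))]
show("plate w",fit(op,(.61,-.25,.1),.048,True))
show("tray w",fit([(W1,m((-90,-70,30),(-90,70,30),(90,-70,30)),w((381,186),(525,176),(398,360)))],(.62,.26,.05)))
E
python3 fits.py
```

```text
comp w [ 0.6605 -0.0098  0.4273] 24.5 [[0.2, -1.5], [-0.6, 0.1], [-0.4, 0.3], [1.0, 0.7]]
comp all [ 0.6609 -0.0099  0.4245] 24.3 [[-0.7, -1.2], [0.4, -1.0], [0.1, -1.0], [-0.2, 0.3], [-0.8, -0.7], [0.3, 0.3], [0.3, -1.2], [-1.2, 0.1], [0.2, -1.2], [-0.6, 0.3], [-0.6, 0.5], [0.9, 1.0]]
faulty w [ 0.4523 -0.0231  0.8085] 46.3 [[-2.8, -1.1], [-0.4, 1.1], [-1.8, 1.4], [-0.7, -0.4], [0.3, -3.1], [1.1, -0.2], [1.6, 1.2], [2.0, 0.8]]
plate w [ 0.6124 -0.2456  0.0907] 5.2 [[-0.1, -1.0], [-0.7, -0.1], [0.9, 1.9]]
tray w [0.627  0.2615 0.0863] 4.9 [[-0.3, 0.1], [1.8, -1.6], [-0.9, 2.5]]
```

Run:
```python
from h import *
def st(t):
    s=sensors.read_state(); print(t,round(s["clock"],2),s["tcp_pos"].round(4),s["wrist_force"].round(1),round(s["finger_gap"],4),s["joints"].round(2))
R=down(np.radians(46.4)); p=np.array([.4515,-.0245,0])
hand.command_gripper(.055)
print(kin.solve_ik(p+[0,0,.021],R), kin.solve_ik(p+[0,0,.021],down(np.radians(46.4-180))))
ctrl.move_ptp(p+[0,0,.12],R); st("above")
ctrl.servo_line(p+[0,0,.021]); st("low")
hand.command_gripper(0.0); st("grip")
ctrl.servo_line(p+[0,0,.12]); st("lift")
T=np.array([.627,.26,0]); RT=down(np.radians(5))
ctrl.move_ptp(T+[0,0,.14],RT); st("tray")
cv2.imwrite("pics/s1.png",optics.get_image("scene"))
```

```text
[ 0.01625929  0.69096915 -0.03519847  2.19884005  0.08969487  0.25306237
  2.2829062 ] [-0.25604651  0.72953287  0.37017878  2.20615133 -0.80632106  0.34065067
  0.04133919]
above 5.74 [ 0.4535 -0.025   0.1206] [ 1.2  0.  -0.6] 0.0549 [ 0.04  0.49 -0.07  2.13  0.06  0.51  2.3 ]
low 6.55 [ 0.4523 -0.0247  0.0214] [-0.  -0.3  0.2] 0.0546 [ 0.02  0.69 -0.04  2.2   0.1   0.25  2.28]
grip 7.28 [ 0.4513 -0.0244  0.0211] [-1.4  0.9  2.5] 0.0118 [ 0.02  0.69 -0.04  2.2   0.1   0.25  2.28]
lift 8.09 [ 0.4509 -0.0246  0.1194] [ 0.2  0.  -2. ] 0.012 [ 0.04  0.49 -0.07  2.14  0.07  0.51  2.3 ]
tray 9.36 [0.6267 0.2574 0.1392] [ 0.1 -0.5 -2.3] 0.0119 [-0.54  0.75  0.2   1.5  -0.17  0.92  1.36]
```

```bash
cat >> h.py <<'E'
def st(t):
    s=sensors.read_state(); print(t,round(s["clock"],2),s["tcp_pos"].round(4),s["wrist_force"].round(1),round(s["finger_gap"],4),s["joints"].round(2))
    return s
E
python3 - <<'E'
from h import *
T=np.array([.627,.26,0])
ctrl.servo_line(T+[0,0,.032]); f0=st("a")["wrist_force"][2]
for z in np.arange(.029,.022,-.001):
    ctrl.servo_line(T+[0,0,z],rate=.02); f=sensors.read_state()["wrist_force"][2]
    if f-f0>2: break
st("touch")
hand.command_gripper(.05); st("open")
ctrl.servo_line(T+[0,0,.15]); st("up")
cv2.imwrite("pics/w3.png",optics.get_image("wrist"))
s=optics.get_image("scene")
# go look at sine plate closer
pl=np.array([.61,-.25]); 
ctrl.move_ptp([.60,-.25,.26],down(np.radians(6)))
ctrl.pause(.3)
c=optics.camera_info("wrist");np.save("w4.npy",c,allow_pickle=True);w=optics.get_image("wrist");cv2.imwrite("pics/w4.png",w)
st("plate")
a=cv2.resize(s[200:310,230:376],(400,300)); b=cv2.resize(w,(800,600),interpolation=cv2.INTER_CUBIC)
b[300:600,0:400]=a
cv2.imwrite("pics/v4.png",b)
# IK check for place
for yaw in (6,):
  F=Rz(np.radians(yaw))@TILT; o=np.array([.611,-.25,.048])
  for fl in (1,-1):
    R=np.c_[-F[:,2],fl*F[:,1],fl*F[:,0]]
    for v in ((.06,0,.12),(.06,0,.025),(.05,0,.021)): print(fl,v,kin.solve_ik(o+F@v,R))
E
```

```text
a 10.28 [0.6279 0.26   0.033 ] [ 0.4 -0.1 -1.7] 0.0114 [-0.53  0.88  0.17  1.56 -0.19  0.72  1.38]
touch 11.57 [0.6273 0.2601 0.0262] [-1.8 -0.5  4.3] 0.0117 [-0.53  0.89  0.16  1.56 -0.2   0.71  1.39]
open 12.33 [0.627 0.26  0.025] [-1.  -0.3  0. ] 0.0499 [-0.53  0.89  0.16  1.56 -0.2   0.71  1.39]
up 13.32 [0.6262 0.2598 0.149 ] [ 0.2  0.4 -0.7] 0.0502 [-0.55  0.74  0.2   1.49 -0.17  0.93  1.36]
plate 15.66 [ 0.6002 -0.2496  0.2599] [-0.6 -0.3  0.2] 0.0499 [ 0.22  0.59  0.22  1.45 -0.14  1.12  2.14]
1 (0.06, 0, 0.12) [ 0.57067761  0.53679611 -0.14095227  1.91413837 -0.46394735  0.35769908
  2.54696148]
1 (0.06, 0, 0.025) [ 0.87175504  0.80392038 -0.7028464   1.87700856  0.96401689  0.32308706
  1.22804508]
1 (0.05, 0, 0.021) [ 0.88120708  0.81208214 -0.70398021  1.89764049  1.03017802  0.30933919
  1.17069296]
-1 (0.06, 0, 0.12) [ 0.20548317  0.56643034  0.40396846  1.92464516 -1.02501069  0.54523474
 -0.08975161]
-1 (0.06, 0, 0.025) [ 0.41136181  0.70405359  0.03773595  1.88981251 -0.98257156  0.29403576
 -0.11568602]
-1 (0.05, 0, 0.021) [ 0.41820864  0.71095381  0.03764455  1.9103927  -1.06265853  0.28259197
 -0.02630002]
```

View pics/v4.png

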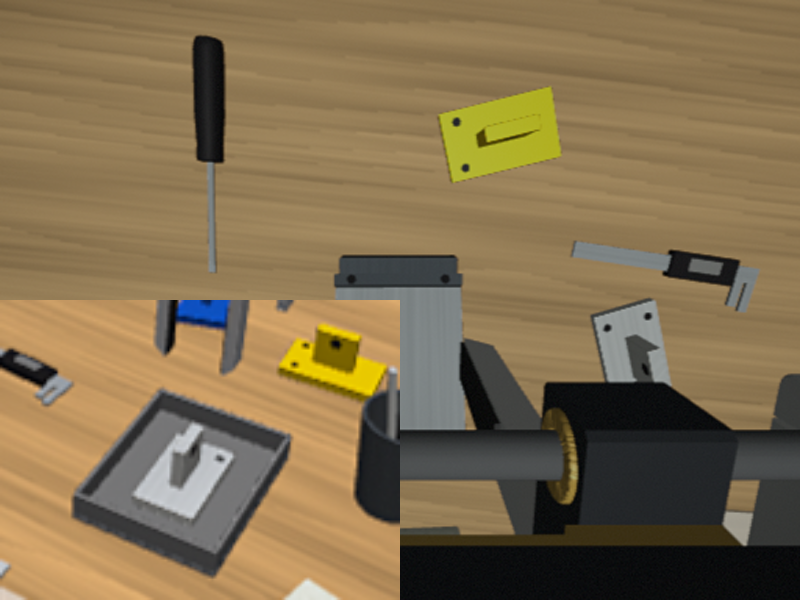

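Faulty bracket sits flat in the tray (inset). In the wrist view the ledge's top inner edge runs from (334,287) to (462,287), level at tool yaw 6°, so the plate's yaw is about 6°. Tilting the tool on the plate would put joints near their limits. I'll grip the lug pitched 25° in its own plane instead, so the tool is vertical when placing.

```bash
cat > g.py <<'E'
from h import *
A=np.radians(25); C=np.array([.6607,-.0098,0]); yc=np.radians(24.5)
off=np.array([0,0,.038])-.019*np.array([np.sin(A),0,np.cos(A)])  # TCP in bracket (underside) frame
E
python3 - <<'E'
from g import *
W4=np.load("w4.npy",allow_pickle=True).item();W2=np.load("w2.npy",allow_pickle=True).item()
S,D=optics.camera_info("scene"),optics.camera_info("side")
m=lambda *a:np.array(a)/1000.
w=lambda *a:np.array(a)/1.5625
o4=[(W4,m((0,-55,10),(0,55,10),(-10,-55,10),(-10,55,10)),w((334,287),(462,287),(333,276),(462,275)))]
o2=[(W2,m((0,-55,10),(0,55,10),(140,55,0)),w((243,241),(363,229),(372,381)))]
od=[(D,m((140,55,0),(140,-55,0)),np.array([(617,157),(758,270)])/4+[225,160]),(S,m((140,-55,0),(140,55,0)),np.array([(53,162),(185,208)])/4.444+[100,150])]
for o in (o4,o4+o2,o4+o2+od):
    r=fit(o,(.61,-.25,.1),.048,True);print(r[0].round(4),np.degrees(r[0][2]).round(2),r[1].round(1).tolist())
np.save("plate.npy",r[0])
x,y,yp=r[0]; F=Rz(yp)@TILT; o=np.array([x,y,.048])
for k in (0,np.pi):
    def fl(R): return R@Ro.from_euler('x',k).as_matrix()
    print("grasp",kin.solve_ik(C+Rz(yc)@off,fl(down(yc,-A))).round(2),kin.solve_ik(C+Rz(yc)@(off+[0,0,.1]),fl(down(yc,-A))).round(2))
    for v in ((.06,0,.08),(.06,0,0),(.05,0,0)): print(kin.solve_ik(o+F@(np.array(v)+off),fl(down(yp))).round(2))
E
```

```text
[ 0.6131 -0.2491  0.1102] 6.31 [[-0.5, 0.1], [0.2, -0.2], [0.3, -0.1], [-0.0, 0.2]]
[ 0.613  -0.2486  0.1093] 6.26 [[-0.1, 0.0], [0.6, -0.3], [0.7, -0.2], [0.4, 0.2], [-2.1, 0.1], [-2.9, -0.4], [0.4, 1.5]]
[ 0.6128 -0.2486  0.1085] 6.22 [[-0.1, -0.1], [0.6, -0.3], [0.7, -0.4], [0.4, 0.1], [-2.2, -0.0], [-2.9, -0.5], [0.2, 1.4], [0.4, -1.8], [0.2, -2.5], [-0.2, -0.3], [-0.2, -0.2]]
grasp [-0.17  1.1   0.16  1.14  0.01  1.32  1.93] [-0.17  0.99  0.16  1.1   0.02  1.47  1.94]
[ 0.23  0.7   0.2   1.52 -0.16  0.93  2.15]
[ 0.22  0.83  0.18  1.48 -0.18  0.85  2.14]
[ 0.22  0.82  0.18  1.51 -0.18  0.83  2.15]
grasp [-0.47  1.3   1.01  1.15 -0.72  1.48 -0.72] [-0.47  1.19  1.04  1.11 -0.64  1.6  -0.73]
[-0.15  0.9   0.99  1.53 -0.8   1.15 -0.46]
[-0.13  1.02  0.93  1.49 -0.88  1.09 -0.47]
[-0.13  1.01  0.93  1.52 -0.89  1.07 -0.45]
```

Run:
```python
from g import *
R=down(yc,-A); P=C+Rz(yc)@off
ctrl.move_ptp(P+[0,0,.1],R); st("above")
ctrl.servo_line(P+[0,0,.0]); st("low")
hand.command_gripper(0.0); st("grip")
ctrl.servo_line(P+[0,0,.15]); st("lift")
x,y,yp=np.load("plate.npy"); F=Rz(yp)@TILT; o=np.array([x,y,.048])
T=o+F@(np.array([.062,0,.07])+off)
ctrl.move_ptp(T,down(yp)); ctrl.pause(.3); st("plate"); print(T)
a=optics.get_image("scene")[120:270,60:260];b=optics.get_image("side")[150:300,290:490]
cv2.imwrite("pics/p5.png",cv2.resize(np.vstack([a,b]),(800,1200),interpolation=cv2.INTER_CUBIC)[::2,::2] if 0 else cv2.resize(np.hstack([a,b]),(800,300),interpolation=cv2.INTER_CUBIC))
```

```text
above 16.76 [ 0.6538 -0.0165  0.1222] [ 0.2 -0.3  0.2] 0.0501 [-0.17  0.99  0.17  1.1   0.02  1.47  1.94]
low 17.57 [ 0.6542 -0.0135  0.0218] [-0.7 -0.1  0.5] 0.0502 [-0.17  1.1   0.16  1.14  0.01  1.32  1.93]
grip 18.25 [ 0.6534 -0.013   0.0209] [ 0.3 -0.9  1. ] 0.0121 [-0.17  1.1   0.16  1.14  0.01  1.32  1.93]
lift 19.4 [ 0.6527 -0.0131  0.1696] [ 0.6  0.7 -2.5] 0.0119 [-0.17  0.94  0.17  1.06  0.02  1.55  1.95]
plate 20.65 [ 0.6242 -0.2458  0.1527] [ 0.4  0.2 -3. ] 0.0121 [ 0.26  0.72  0.14  1.51 -0.11  0.92  2.11]
[ 0.62330727 -0.24749766  0.15308357]
```

View pics/p5.png

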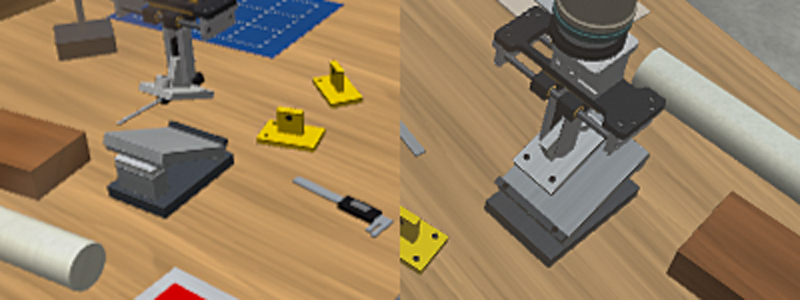

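The bracket is held over the plate, parallel to its surface, boss end uphill and centred across the width. Now I'll lower it along the normal with force checks.

Run:
```python
from g import *
x,y,yp=np.load("plate.npy"); F=Rz(yp)@TILT; o=np.array([x,y,.048])
go=lambda v,r: ctrl.servo_line(o+F@(np.array(v)+off),rate=r)
def rel():
    ctrl.pause(.05); s=sensors.read_state(); return F.T@s["wrist_force"], F.T@(s["tcp_pos"]-o)-off, s["torque"]
go((.062,0,.008),.08); ctrl.pause(.2); f0,p,_=rel(); print("start",f0.round(1),p.round(4))
z=.008
while z>-.006:
    z-=.001; go((.062,0,z),.02); f,p,t=rel(); print(round(z,3),(f-f0).round(1),p.round(4),t.round(2))
    if (f-f0)[2]>5: break
```

```text
start [-1.5 -0.3 -3.1] [ 0.0624 -0.0002  0.0085]
0.007 [ 0.3  0.5 -0.8] [0.062 0.    0.007] [0.08 0.01 0.07]
0.006 [ 0.4 -0.5 -0.1] [0.062  0.     0.0059] [ 0.06  0.05 -0.02]
0.005 [0.6 0.2 0.9] [0.062  0.     0.0049] [ 0.01  0.07 -0.02]
0.004 [0.  0.2 0.3] [ 0.0619 -0.      0.004 ] [0.06 0.04 0.09]
0.003 [-0.1  0.8  0.3] [0.062 0.    0.003] [ 0.01  0.01 -0.01]
0.002 [1.  0.7 0.9] [0.062  0.0001 0.002 ] [ 0.04 -0.02  0.02]
0.001 [-0.8  0.4  3.3] [ 0.0621 -0.0002  0.0012] [0.07 0.15 0.03]
0.0 [-0.   1.3  9. ] [ 0.0621 -0.0002  0.0012] [0.24 0.75 0.04]
```

Run:
```python
from g import *
x,y,yp=np.load("plate.npy"); F=Rz(yp)@TILT; o=np.array([x,y,.048])
go=lambda v,r: ctrl.servo_line(o+F@(np.array(v)+off),rate=r)
def rel():
    ctrl.pause(.05); s=sensors.read_state(); return F.T@s["wrist_force"], F.T@(s["tcp_pos"]-o)-off, s["torque"]
f0=np.array([-1.5,-.3,-3.1]); X=.062
while X>.040:
    X-=.001; go((X,0,.0003),.03); f,p,t=rel(); print(round(X,3),(f-f0).round(1),p.round(4),t.round(2))
    if (f-f0)[0]>9: break
a=optics.get_image("scene")[120:270,60:260];b=optics.get_image("side")[150:300,290:490]
cv2.imwrite("pics/p6.png",cv2.resize(np.hstack([a,b]),(800,300),interpolation=cv2.INTER_CUBIC))
st("end")
```

```text
0.061 [2.8 0.7 9.2] [ 0.0621 -0.0002  0.0012] [ 0.26  0.57 -0.05]
0.06 [5.5 1.3 9.7] [ 0.0621 -0.0001  0.0012] [ 0.34  0.41 -0.01]
0.059 [5.8 0.7 9.9] [ 0.0621 -0.0002  0.0013] [ 0.45  0.22 -0.01]
0.058 [ 7.3  1.3 11.2] [ 0.062  -0.0002  0.0013] [0.53 0.03 0.03]
0.057 [ 6.3  0.3 10.4] [ 0.0607 -0.0004  0.0013] [ 0.38  0.09 -0.03]
0.056 [ 5.   1.7 10.2] [ 0.0596 -0.0007  0.0013] [ 0.3   0.03 -0.01]
0.055 [ 5.9  0.2 10.4] [ 0.0586 -0.0008  0.0013] [0.28 0.07 0.01]
0.054 [ 5.4  0.1 10.3] [ 0.0576 -0.0009  0.0014] [ 0.24  0.11 -0.01]
0.053 [ 6.3 -0.2 10.6] [ 0.0566 -0.001   0.0014] [0.19 0.   0.06]
0.052 [ 6.9 -0.4 10.4] [ 0.0556 -0.0011  0.0014] [ 0.14  0.   -0.01]
0.051 [ 6.1 -0.2 10. ] [ 0.0546 -0.0011  0.0014] [ 0.15  0.01 -0.07]
0.05 [5.9 0.  9.1] [ 0.0536 -0.0012  0.0013] [ 0.17 -0.02  0.01]
0.049 [ 6.4 -0.  10.4] [ 0.0527 -0.0013  0.0014] [ 0.13 -0.09  0.04]
0.048 [ 6.4  0.1 10.1] [ 0.0516 -0.0013  0.0014] [ 0.08 -0.02 -0.01]
0.047 [6.6 0.2 9.6] [ 0.0507 -0.0013  0.0014] [ 0.1  -0.02 -0.02]
0.046 [ 6.4  0.1 10.8] [ 0.0497 -0.0013  0.0014] [ 0.16 -0.02  0.01]
0.045 [ 6.2 -0.3  9.8] [ 0.0486 -0.0014  0.0014] [0.08 0.03 0.04]
0.044 [ 5.9 -0.7  9.3] [ 0.0477 -0.0014  0.0014] [0.12 0.02 0.01]
0.043 [6.8 0.1 9.8] [ 0.0472 -0.0014  0.0014] [ 0.09 -0.16  0.  ]
0.042 [ 8.5 -0.5 12. ] [ 0.0473 -0.0014  0.0015] [ 0.21 -0.28 -0.05]
0.041 [10.7  0.3 12.2] [ 0.0472 -0.0014  0.0015] [ 0.25 -0.47  0.03]
end 30.73 [ 0.6389 -0.2472  0.0848] [ 3.2  0.4 11.9] 0.0119 [ 0.26  0.81  0.12  1.53 -0.13  0.8   2.11]
```

Run:
```python
from g import *
x,y,yp=np.load("plate.npy"); F=Rz(yp)@TILT; o=np.array([x,y,.048])
go=lambda v,r: ctrl.servo_line(o+F@(np.array(v)+off),rate=r)
go((.0445,-.0014,.0008),.03); ctrl.pause(.2); s=st("unload"); print((F.T@s["wrist_force"]).round(1),(F.T@(s["tcp_pos"]-o)-off).round(4))
hand.command_gripper(.04); s=st("open"); print((F.T@s["wrist_force"]).round(1))
p=s["tcp_pos"]; 
ctrl.servo_line(p+F@[0,0,.09],rate=.1)
q=sensors.read_state()["tcp_pos"]; ctrl.servo_line([q[0]-.03,q[1]+.02,.30]); ctrl.pause(.3); st("away")
c=optics.camera_info("wrist");np.save("w7.npy",c,allow_pickle=True);w=optics.get_image("wrist");cv2.imwrite("pics/w7.png",w)
b=optics.get_image("side");cv2.imwrite("pics/d7.png",b);S=optics.get_image("scene");cv2.imwrite("pics/s7.png",S)
A1=cv2.resize(b[180:290,320:430],(400,400),interpolation=cv2.INTER_CUBIC)
B1=cv2.resize(w[130:270,150:330],(400,311),interpolation=cv2.INTER_CUBIC)
o=np.zeros((600,800,3),np.uint8);o[:400,:400]=A1;o[:311,400:]=B1;o[311:,400:]=cv2.resize(S[160:280,100:260],(400,289),interpolation=cv2.INTER_CUBIC)
cv2.imwrite("pics/v7.png",o)
```

```text
unload 31.2 [ 0.6391 -0.2476  0.0846] [2.  1.2 7.1] 0.012 [ 0.26  0.81  0.12  1.52 -0.12  0.81  2.11]
[4.9 1.  5.5] [ 0.0473 -0.0018  0.0013]
open 31.83 [ 0.6367 -0.2474  0.0828] [0.4 0.  0.4] 0.0402 [ 0.26  0.81  0.12  1.52 -0.12  0.81  2.11]
[ 0.5 -0.   0.2]
away 34.27 [ 0.5685 -0.2311  0.2994] [-0.6  0.6  0.4] 0.04 [ 0.24  0.5   0.16  1.5  -0.08  1.16  2.09]
```

View pics/v7.png

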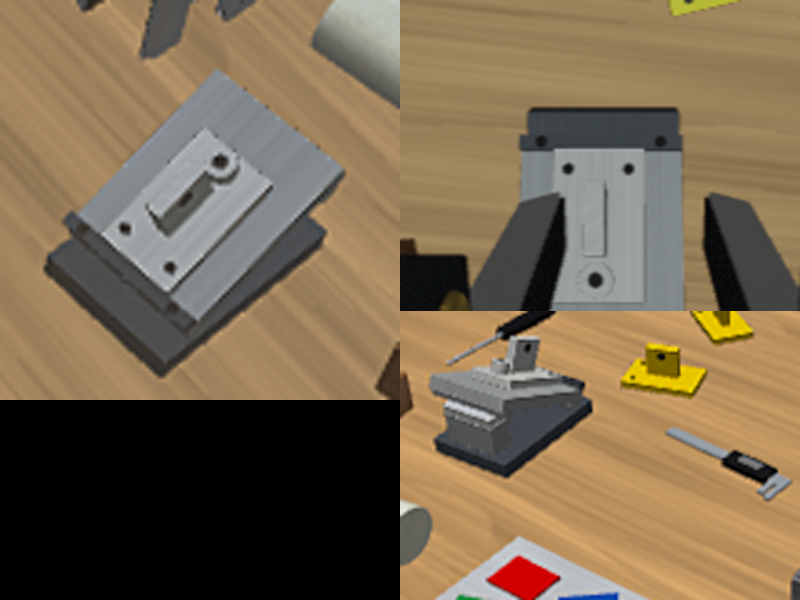

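The complete bracket lies flat, boss uphill, its lower edge against the ledge at about (555–645,150) in the wrist crop, with its sides parallel to the plate's. The caliper, screwdriver and yellow parts look unmoved. Before handing in, I'll compare these pictures with the earlier ones.

Run:
```python
from h import *
a,b=cv2.imread("pics/side0.png"),cv2.imread("pics/d7.png")
for n,(u,v,h) in dict(cup=(195,110,20),caliper=(282,203,18),driver=(365,345,25)).items():
    t=a[v-h:v+h,u-h:u+h]; r=cv2.matchTemplate(b[v-h-12:v+h+12,u-h-12:u+h+12] if v+h+12<=384 else b[v-h-12:384,u-h-12:u+h+12],t,cv2.TM_CCOEFF_NORMED); _,s,_,l=cv2.minMaxLoc(r); print(n,round(s,3),np.array(l)-12)
n=optics.get_image("side"); d=cv2.absdiff(n,b)[180:290,320:430]; print("plate diff",d.mean(),"tray diff",cv2.absdiff(n,b)[110:170,205:290].mean())
ticket.close_job()
```

```text
cup 1.0 [0 0]
caliper 0.931 [0 0]
driver 1.0 [0 0]
plate diff 0.6379063360881543 tray diff 0.6316339869281046
the job is handed in; nothing more can be done
```

The job is handed in: the faulty bracket is in the tray and the complete one is on the sine plate. The hand-in reports no verdict, so success isn't confirmed.

- **Faulty bracket (no boss):** I set it base down in the tray, touching down at about 4 N, and released it. The picture afterwards shows it flat near the middle.
- **Complete bracket:** I gripped its lug pitched 25° so the tool was vertical over the plate. I laid it flat under about 9 N, slid it down to the ledge, then eased off, released it and backed away.

**Last checks:**
- **Position:** The pictures show the complete bracket flat and boss end uphill, with no visible gap at the ledge and its sides parallel to the plate's. I judged squareness by eye and did not fit it.
- **Bystanders:** The pen cup, caliper and screwdriver show 0 px shift in the side view. The caliper matched less perfectly (0.93), and I did not look into why.
- **At rest:** Comparing the last two side pictures showed no visible change at either bracket. At about 34 s, shortly before hand-in, the wrist force was near zero, with the gripper clear of everything.

**Disagreement:** The slide stopped at x = 47.2 mm in my fitted plate frame, where 50 mm was expected. I put this down to my pose fit and the camera calibration, because the force rose steadily there as it would at the ledge.

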